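Brew tea in a cup: tea in, lid set on, cover off and held aside

ROBOT

A 6-joint arm with a two-finger parallel gripper is mounted at the origin on a cart in front of the work surface, level with it; the furniture and walls round the work are solid. World frame = base frame: x ahead of the robot, y to its left, z up, the work surface at z = 0. Lengths are in m, angles in degrees, forces in N, time in s.
With the tool pointing down it reaches from about 0.35 to 0.875 m from the base axis. Payload 4.2 kg.
Tool frame: the origin (TCP) lies at the very end of the fingers, on their centre line; the grasp point (between the pads) lies 19 mm behind it; z points along the fingers, y is the line along which they close (so a half turn about z gives the same grasp; the last joint's range is limited). The gripper opens to 87 mm and grips with 3 to 60 N. Pads are 19 mm wide; open, the fingers measure 117 mm over their backs; the gripper's body (75 mm by 190 mm) begins 51 mm behind the grasp point.
Start: joints at [-54.397, 22.042, 0.453, 0, -68.411, -14.817], TCP at [0.222, -0.584, 0.223] pointing down, gripper open.
Joint ranges: [-179.83, 179.83], [-69.29, 118.12], [-61.27, 80.66], [-181.25, 117.63], [-171.15, -9.14], [-177.46, 177.46]. Speed limits (degrees/s): [159.86, 159.86, 180, 180, 180, 180].

INTERFACE

Orientations are given as a 3x3 rotation matrix whose columns are the frame's x, y, z axes.
In Python, from workcell import * gives the robot as it stands. The module is installed in compiled form; this text tells all that it offers.
- The arm moves only by the tool play_rows, never from a script. Its argument "targets" is a list of rows, each a list of 3 entries, a list of its own where there are three numbers: the shift along the tool's x, y, z in mm, then the turn about the tool's z in degrees, then the opening, from 0 (shut) to 1 (fully open). A call has 1 to 5 rows; each row shifts and turns the commanded pose from where the row before left it, along the tool's axes as they then stand; what a row does not reach is not made up. A row lasts 1/8 s, in which the tool goes at most 62.5 mm and 10.7 degrees, less where a joint would pass 70% of its speed; a pose out of reach is approached as far as the arm can. A call is refused whole if a number of a shift passes 62.5 or a number of a turn 10.7, either way. A call with a gripper value outside its range is refused whole. The fingers move at their own pace and stop on an object; "squeeze" is the grip in N (left out, the last holds). Time passes only in rows, so rows that do not move let the fingers close. It gives the time, the measured TCP pose, the force, the opening and the grip force at its end, in the units of the state.
- read_state(): the state, without advancing time (a new reading comes with each control period).
- grab_frame(name): name is "scene" or "top" or "wrist"; returns the picture (480x640x3 uint8, blue, green, red); there is no depth.
- camera_info(name): a dict with "intrinsics" (3x3 intrinsics, pixels), "world_from_camera" (4x4, takes a point from camera to world coordinates); the wrist camera has in their place "tool_from_camera" (4x4, takes a point from camera to tool coordinates, whose origin is the TCP and whose axes are the flange's). Camera axes: x right, y down, z forward; pixel columns grow to the right and rows downward; lengths in m; the calibration is good to about 2 mm. A picture is of the moment at which its call begins: read the wrist's pose just before it. camera_info takes no time and is no camera call.
- sign_off(): hands the job in; it is judged then, once.
The state is a dict: "time_s": time; "joints": joint angles; "dq": joint speeds; "joint_torque": joint torques, N m; "tool_pos": TCP position; "eef_rot": TCP orientation; "force": force on the tool from outside, world axes, zero at the start; "moment": the same for the moment, N m; "finger_gap": finger opening in m; "grasp_force": force on a finger pad.
Only numpy, scipy, OpenCV 4.12 (cv2) and the standard library are available. Lean on these libraries where they do the work, as an engineer would, in place of code of your own. Each camera call takes 0.05 s, during which the arm holds its last target. There are 200 camera calls.

TASK

Get a cup of tea ready for the hot water: take the round pressed tea from the tray and put it into the patterned tea cup, then pick up the strainer lid by its steel collar with the wooden cover still nested in it, and lower the two together until the collar rests flat on the cup's rim, letting go only then. Now lift the wooden cover off by its knob without disturbing the strainer, and finish while still holding the cover level above rim height, about 20 cm to one side of the cup so that the way is free for pouring. Leave the cup standing where it is, and leave the other teas and everything else on the worktop alone.

Things in the scene. Friction and masses are not known exactly. Their poses are not given: they have to be found in the camera images.
- cup: Straight white and blue patterned tea cup without handle, loose, about 0.17 kg, 65 mm outside diameter, 78 mm tall, round mouth about 54 mm wide (free circle about 53 mm), inner floor about 6 mm up. Origin: centre of its underside; z up.
- cup_mouth (a point): Centre of the cup's mouth, in the plane of its rim (78 mm above its underside).
- strainer: Steel strainer lid (inner lid), loose, 0.1 kg: perforated basket 49 mm across and 24 mm tall below a collar 60 mm across and 16 mm tall. It stands on its basket with the cover nested in it. Pinch it across the collar's upper 12 mm: the collar is narrower than the cup, so fingertips below it would meet the rim. Seated, the collar rests on the rim. Origin: centre of its underside; z up.
- collar_foot (a point): Centre of the underside of the strainer's collar, 24 mm above the strainer's underside; it meets the cup's mouth point when home.
- collar_top (a point): Centre of the strainer's collar top face, 40 mm above the strainer's underside.
- cover: Wooden cover (outer lid), loose, 45 g: a spigot 41 mm across, 10 mm long, sitting with 2 mm of play in the strainer; a disc 54 mm across, 5 mm thick, resting on the collar; on top a knob 18 mm across, 18 mm tall. Only its weight keeps it in the strainer, so keep the set level; lifted by the knob it comes away alone. Origin: centre of the spigot's underside; z up.
- cover_seat (a point): Centre of the underside of the cover's disc (10 mm above the cover's origin); it meets the strainer's collar top when the cover sits in place.
- cover_knob (a point): Centre of the cover's knob, 25 mm above the cover's origin and 8 mm below the top of the knob; pinch the knob here (18 mm).
- tea_tray: Shallow wooden tray fixed to the worktop, 154 x 96 mm, walls 12 mm tall and 4 mm thick, floor 4 mm thick, three compartments of about 46 x 88 mm side by side along its x axis; one pressed tea in each, which in which varies. Origin: centre of its underside; x along the row, y across it.
- tea_round: The round pressed tea: a dark upright nugget 27 mm across and 22 mm tall, sides straight up to 19 mm, bevelled above; loose, 16 g, standing on a compartment's floor, so it rises 14 mm above the walls and can be pinched there. Closing along the tray's y axis leaves the fingers most room. Origin: centre of its underside.
- tea_round_mid (a point): Middle of the round tea, 11 mm above its underside. The tea may be dropped into the cup from just above the rim.
- tea_square: Square pressed tea of the same stuff, 27 x 27 x 15 mm, loose; leave alone. Origin: centre of its underside.
- tea_bar: Oblong pressed tea of the same stuff, 19 x 40 x 18 mm, loose; leave alone. Origin: centre of its underside.
- spice_jar: Bystander: small glass spice jar with dark lid, 48 mm wide, 70 mm tall. Origin: centre of its underside.
- fork: Bystander: steel fork lying in front, 193 x 26 x 15 mm. Origin: centre of its underside.
- black_cup: Bystander: black tumbler, 60 mm wide, 58 mm tall. Origin: centre of its underside.
- tea_tin: Bystander at the back, fixed: food tin 75 mm wide, 110 mm tall. Origin: centre of its underside.
- glass_jar: Bystander at the back, fixed: glass jar 79 mm wide, 152 mm tall. Origin: centre of its underside.
Mind the look-alikes: they are no part of the job. There is more than one size of the cover; the one meant has the size given above.

How it is judged:
By the outcome, as a careful person would: the job done as asked, in the order asked, and still so for the second after the job is handed in, while the arm keeps its last pose, push and grip.
It also fails if it takes over 72 s, if anything falls off the work surface, if the arm or the gripper's body presses on something with over 40 N, if the wrist force passes 120 N, or if a joint passes its speed limit or range.

## Working session

There is one attempt and no reset: what is moved stays moved. The work goes in short steps, Python scripts to look and compute and a tool call to move; the robot and the scene stay as the last step left them, time stands still between calls to the robot, and variables do not carry over. Pictures are saved under pics/ and viewed, at most 10 in all, crops included, and the job is handed in when it is done.

Besides the shell and the picture viewer there is one more tool, called as name(argument=value, ...), one argument or row to a line, values as JSON. play_rows: Moves the arm, as the interface text tells. Its arguments: {"type":"object","properties":{"targets":{"type":"array","items":{"type":"array"}},"squeeze":{"type":"number"}},"required":["targets"]}

```bash
mkdir -p pics; cat > h.py <<'E'
from workcell import *
import numpy as np, cv2
def ray(name,u,v,z,tool=None):
    c=camera_info(name);K=np.array(c["intrinsics"])
    if name=="wrist":
        s=tool or read_state();T=np.eye(4);T[:3,:3]=s["eef_rot"];T[:3,3]=s["tool_pos"];M=T@np.array(c["tool_from_camera"])
    else: M=np.array(c["world_from_camera"])
    d=M[:3,:3]@np.linalg.solve(K,[u,v,1]);o=M[:3,3]
    return np.round(o+d*(z-o[2])/d[2],4)
def proj(name,p):
    c=camera_info(name);K=np.array(c["intrinsics"])
    if name=="wrist":
        s=read_state();T=np.eye(4);T[:3,:3]=s["eef_rot"];T[:3,3]=s["tool_pos"];M=T@np.array(c["tool_from_camera"])
    else: M=np.array(c["world_from_camera"])
    q=K@(np.linalg.inv(M)@np.r_[p,1])[:3];return q[:2]/q[2]
E
python3 - <<'E'
from h import *
s=read_state();print(s["time_s"],s["tool_pos"],np.round(s["eef_rot"],3),s["finger_gap"])
for n in("scene","top"):
    cv2.imwrite(f"pics/{n}0.png",grab_frame(n));c=camera_info(n);print(n,np.round(c["intrinsics"],1).tolist(),np.round(c["world_from_camera"],3).tolist())
print(np.round(camera_info("wrist")["tool_from_camera"],3).tolist())
E
```

```text
0.0 [ 0.22158751 -0.58374775  0.22144039] [[-0.935 -0.355 -0.001]
 [-0.355  0.935  0.002]
 [ 0.     0.002 -1.   ]] 0.087193789811017
scene [[478.3, 0.0, 322.3], [0.0, 478.3, 237.2], [0.0, 0.0, 1.0]] [[-0.696, -0.465, 0.546, 0.062], [-0.718, 0.451, -0.53, 0.299], [0.0, -0.761, -0.648, 0.614], [0.0, 0.0, 0.0, 1.0]]
top [[440.2, 0.0, 323.4], [0.0, 440.2, 242.0], [0.0, 0.0, 1.0]] [[-0.016, -0.984, 0.176, 0.356], [-0.999, 0.021, 0.026, -0.187], [-0.03, -0.176, -0.984, 1.037], [0.0, 0.0, 0.0, 1.0]]
[[0.0, -0.954, -0.3, 0.082], [1.0, -0.0, 0.001, 0.0], [-0.001, -0.3, 0.954, -0.162], [0.0, 0.0, 0.0, 1.0]]
```

View pics/top0.png

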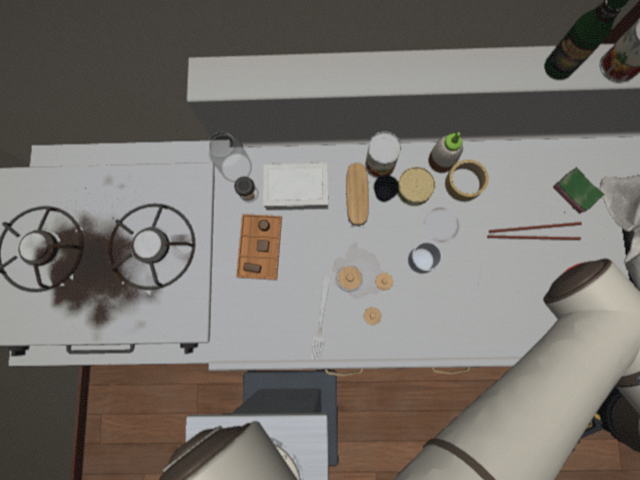

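View pics/scene0.png

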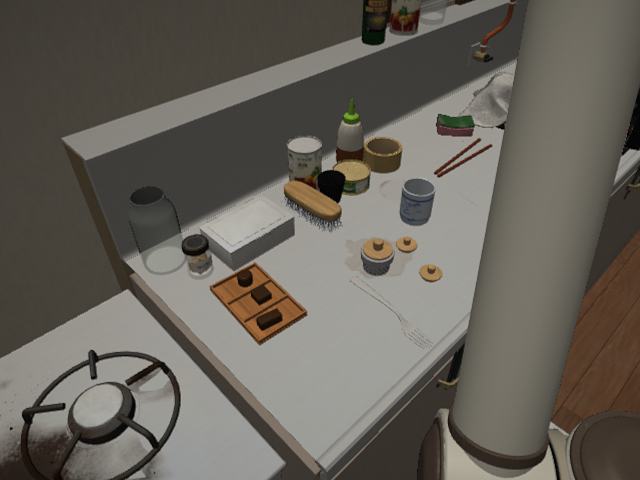

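Top view: the tray is at (260,247), with teas at (264,225), (263,246) and (252,268). The cover set is at (348,278) and the cup at (425,258).

What could be mistaken for the targets (top view):
- **Teas:** the piece at (264,225) looks round, (263,246) looks square and (252,268) is the bar.
- **Covers:** the large one at (348,278) sits in the strainer. The two loose small ones at (384,282) and (372,316) are decoys.
- **Cups:** the patterned one is at (425,258) and the black tumbler at (386,188).

My choices are tea (264,225), set (348,278) and cup (425,258). I'll check them in one crop.

```bash
python3 - <<'E'
from h import *
f=cv2.imread("pics/top0.png")[205:295,235:445]
a=cv2.resize(f,None,fx=3.8,fy=3.8,interpolation=cv2.INTER_CUBIC)
g=cv2.imread("pics/scene0.png")[165:345,205:445]
b=cv2.resize(g,(320,240),interpolation=cv2.INTER_CUBIC)
c=np.zeros((a.shape[0]+240,a.shape[1],3),np.uint8);c[:a.shape[0]]=a;c[a.shape[0]:,:320]=b
cv2.imwrite("pics/c1.png",c)
for n,u,v,z in(("tea",264,225,.026),("sq",263,246,.019),("bar",252,268,.022),("set",348,278,.063),("cuprim",425,257,.078),
 ("tray",259,247,.012),("trTL",243,214,.012),("trTR",282,217,.012),("trBL",237,278,.012),("trBR",277,280,.012)): print(n,ray("top",u,v,z))
for n,u,v,z in(("tea",245,274,.026),("set",377,244,.063),("cuprim",418,186,.078)): print(n,ray("scene",u,v,z))
E
```

```text
tea [ 0.5813 -0.0205  0.026 ]
sq [ 0.5322 -0.0174  0.019 ]
bar [0.4802 0.0074 0.022 ]
set [ 0.4488 -0.2143  0.063 ]
cuprim [ 0.4902 -0.3832  0.078 ]
tray [ 0.5312 -0.0067  0.012 ]
trTL [0.6126 0.0328 0.012 ]
trTR [ 0.603  -0.0614  0.012 ]
trBL [0.4585 0.0444 0.012 ]
trBR [ 0.4521 -0.0498  0.012 ]
tea [ 0.5807 -0.0165  0.026 ]
set [ 0.4469 -0.2074  0.063 ]
cuprim [ 0.4943 -0.384   0.078 ]
```

View pics/c1.png

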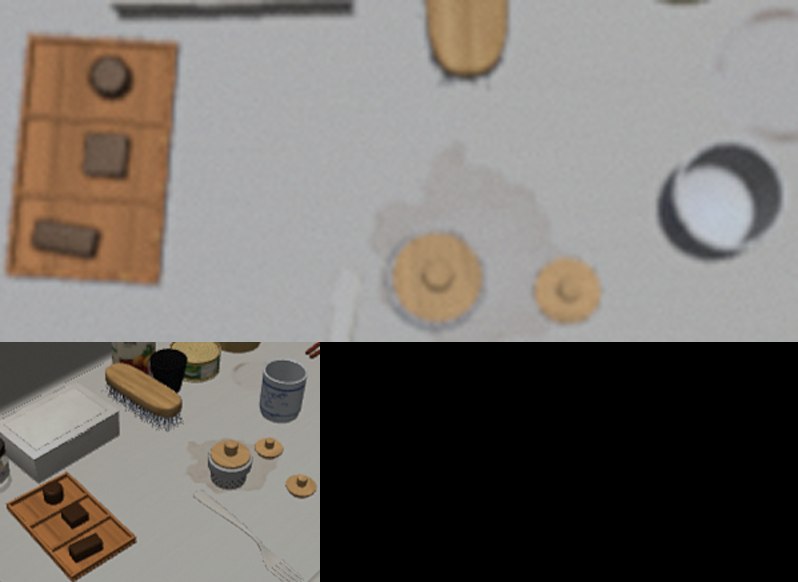

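The crop confirms the round tea at crop (110,77), which is top (264,225), the large nested cover at (437,277), and the empty patterned cup at (722,200). Moving towards the tea now.

play_rows(
  targets=[
    [[0,0,0],8.4,1],
    [[0,0,0],8.4,0.8],
    [[0,0,0],8.4,0.6],
    [[-26,49,0],0,0.5],
    [[-26,49,0],0,0.5],
  ],
  squeeze=8,
)

```text
time_s: 0.72
tool_pos: [0.2813, -0.4895, 0.2216]
eef_rot: [[-0.997, 0.079, -0.001], [0.079, 0.997, 0.001], [0.001, 0.001, -1.0]]
force: [1.0, -0.5, -0.1]
finger_gap: 0.0548
grasp_force: 0.0
```

play_rows(
  targets=[
    [[-26,49,0],0,0.5],
    [[-26,49,0],0,0.5],
    [[-26,49,0],0,0.5],
    [[-26,49,0],0,0.5],
    [[-26,49,0],0,0.5],
  ],
)

```text
time_s: 1.35
tool_pos: [0.4302, -0.2546, 0.2224]
eef_rot: [[-0.997, 0.077, -0.0], [0.077, 0.997, 0.0], [0.0, 0.0, -1.0]]
force: [-0.1, -1.5, 0.0]
finger_gap: 0.0432
grasp_force: 0.0
```

play_rows(
  targets=[
    [[-26,49,0],0,0.5],
    [[-26,49,0],0,0.5],
    [[-26,49,15],0,0.5],
    [[-20,35,45],0,0.5],
    [[0,0,0],0,0.5],
  ],
)

```text
time_s: 1.98
tool_pos: [0.5399, -0.0803, 0.1584]
eef_rot: [[-0.997, 0.074, -0.009], [0.074, 0.997, -0.0], [0.009, -0.001, -1.0]]
force: [-1.7, -0.8, 0.8]
finger_gap: 0.0435
grasp_force: 0.0
```

```bash
cat > look.py <<'E'
import sys
from h import *
s=read_state();f=grab_frame("wrist");cv2.imwrite(f"pics/{sys.argv[1]}.png",f)
R=np.array(s["eef_rot"]);print(s["time_s"],np.round(s["tool_pos"],4),"yangle",np.degrees(np.arctan2(R[1,1],R[0,1])),"tilt",R[:2,2],s["finger_gap"],s["force"],s["grasp_force"])
E
python3 look.py w1
```

```text
1.975 [ 0.5399 -0.0803  0.1584] yangle 85.74653774369708 tilt [-0.00854152 -0.00013779] 0.04354259754277402 [-1.65253408 -0.80103479  0.82679744] 0.0
```

View pics/w1.png

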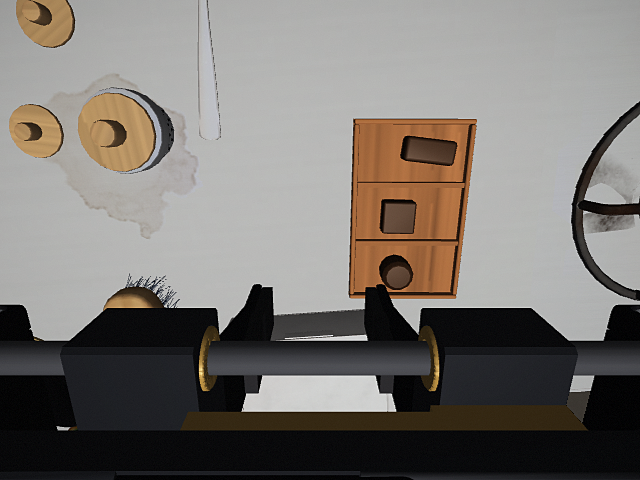

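Wrist view: round tea top at (398,272), tray corners (355,119), (477,119), (349,297) and (456,297). The nested set's disc is at (117,131) with its knob at (106,134).

```bash
python3 - <<'E'
from h import *
s=read_state();print(s["time_s"],s["tool_pos"],np.round(s["dq"],2))
for n,u,v,z in(("tea",398,272,.026),("disc",117,131,.045),("knob",102,134,.063),("TL",355,119,.012),("TR",477,119,.012),("BL",349,297,.012),("BR",456,297,.012)):print(n,ray("wrist",u,v,z))
E
```

```text
2.025 [ 0.54062904 -0.08155993  0.16060033] [-1.96 -2.71  1.84  1.03 -0.34  0.15]
tea [ 0.5825 -0.017   0.026 ]
disc [ 0.4529 -0.2169  0.045 ]
knob [ 0.4545 -0.218   0.063 ]
TL [ 0.4572 -0.0461  0.012 ]
TR [0.4643 0.049  0.012 ]
BL [ 0.6093 -0.0586  0.012 ]
BR [0.6165 0.0375 0.012 ]
```

play_rows(
  targets=[
    [[-18,33,20],0,0.5],
    [[-17.5,33.5,30],0,0.5],
    [[0,0,40],0,0.5],
    [[0,0,10],0,0.5],
    [[0,0,0],0,0.5],
  ],
)

```text
time_s: 2.65
tool_pos: [0.5821, -0.0198, 0.0634]
eef_rot: [[-0.997, 0.078, 0.001], [0.078, 0.997, -0.0], [-0.001, -0.0, -1.0]]
force: [0.1, 0.5, 0.3]
finger_gap: 0.0432
grasp_force: 0.0
```

play_rows(
  targets=[
    [[0,0,0],0,0.5],
    [[0,0,0],0,0.5],
  ],
)

```text
time_s: 2.9
tool_pos: [0.5827, -0.019, 0.0642]
eef_rot: [[-0.997, 0.077, 0.003], [0.077, 0.997, 0.001], [-0.003, 0.001, -1.0]]
force: [-0.3, 0.2, 0.0]
finger_gap: 0.0436
grasp_force: 0.0
```

```bash
python3 look.py w2; python3 -c "
from h import *
print(proj('wrist',[.5815,-.018,.026]))"
```

```text
2.9 [ 0.5827 -0.019   0.0642] yangle 85.56625280889665 tilt [0.00300137 0.00053782] 0.04357196262449034 [-0.28420739  0.23013521  0.01984665] 0.0
[318.74478032 272.47514616]
```

View pics/w2.png

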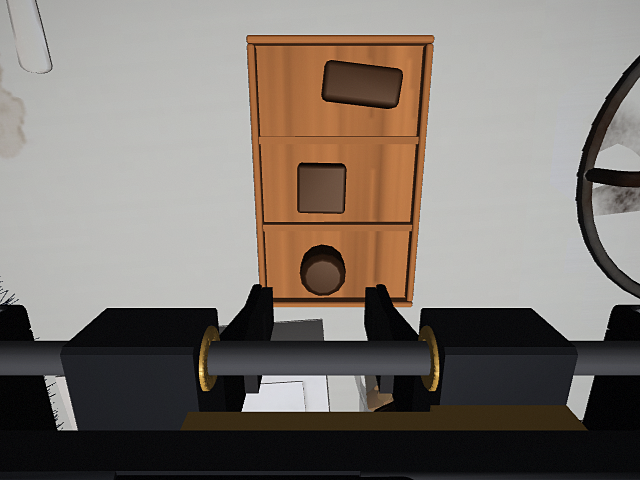

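The tea top is at (322,273), against a predicted (319,272). It lies between the fingertips at columns 263 and 375, so about +2 mm in y is enough. Descending and gripping.

play_rows(
  targets=[
    [[1,2.2,20],0,0.5],
    [[0,0,20],0,0.5],
    [[0,0,10],0,0.5],
    [[0,0,0],0,0.5],
    [[0,0,0],0,0.5],
  ],
)

```text
time_s: 3.58
tool_pos: [0.5818, -0.0165, 0.0134]
eef_rot: [[-0.997, 0.077, 0.002], [0.077, 0.997, 0.0], [-0.002, 0.0, -1.0]]
force: [-0.1, -0.3, 0.4]
finger_gap: 0.0435
grasp_force: 0.0
```

play_rows(
  targets=[
    [[0,0,0],0,0.2],
    [[0,0,0],0,0.2],
    [[0,0,0],0,0.2],
    [[0,0,0],0,0.2],
    [[0,0,0],0,0.2],
  ],
  squeeze=8,
)

```text
time_s: 4.2
tool_pos: [0.5813, -0.0165, 0.0129]
eef_rot: [[-0.997, 0.077, 0.001], [0.077, 0.997, -0.0], [-0.001, 0.0, -1.0]]
force: [-1.0, 0.2, 3.5]
finger_gap: 0.0265
grasp_force: 8.0
```

play_rows(
  targets=[
    [[0,0,-15],0,0.2],
    [[0,0,-40],0,0.2],
    [[0,0,-50],0,0.2],
    [[7.5,-46.5,-50],0,0.2],
    [[7.5,-46.5,0],0,0.2],
  ],
)

```text
time_s: 4.82
tool_pos: [0.5626, -0.1045, 0.1686]
eef_rot: [[-0.997, 0.074, 0.011], [0.074, 0.997, -0.0], [-0.011, 0.001, -1.0]]
force: [0.2, 0.2, 0.2]
finger_gap: 0.0265
grasp_force: 8.0
```

play_rows(
  targets=[
    [[7.5,-46.5,0],0,0.2],
    [[7.5,-46.5,0],0,0.2],
    [[7.5,-46.5,0],0,0.2],
    [[7.5,-46.5,0],0,0.2],
    [[7.5,-46.5,0],0,0.2],
  ],
)

```text
time_s: 5.45
tool_pos: [0.5041, -0.3344, 0.1639]
eef_rot: [[-0.997, 0.077, 0.001], [0.077, 0.997, -0.0], [-0.001, -0.0, -1.0]]
force: [-0.1, -0.3, 0.0]
finger_gap: 0.0264
grasp_force: 8.0
```

play_rows(
  targets=[
    [[7.5,-47,0],0,0.2],
    [[0,0,0],0,0.2],
    [[0,0,0],0,0.2],
    [[0,0,0],0,0.2],
  ],
)

```text
time_s: 5.95
tool_pos: [0.4939, -0.3782, 0.1634]
eef_rot: [[-0.997, 0.076, 0.0], [0.076, 0.997, 0.0], [-0.0, 0.0, -1.0]]
force: [0.8, 0.5, -0.0]
finger_gap: 0.0261
grasp_force: 8.0
```

```bash
python3 look.py w3; python3 -c "
from h import *
print(proj('wrist',[.492,-.3835,.078]))"
```

```text
5.95 [ 0.4939 -0.3782  0.1634] yangle 85.6658911721442 tilt [2.64251926e-04 2.16533839e-05] 0.026094066663478768 [ 0.78373794  0.54371934 -0.02936483] 8.000035709846998
[309.51032733 245.82239046]
```

View pics/w3.png

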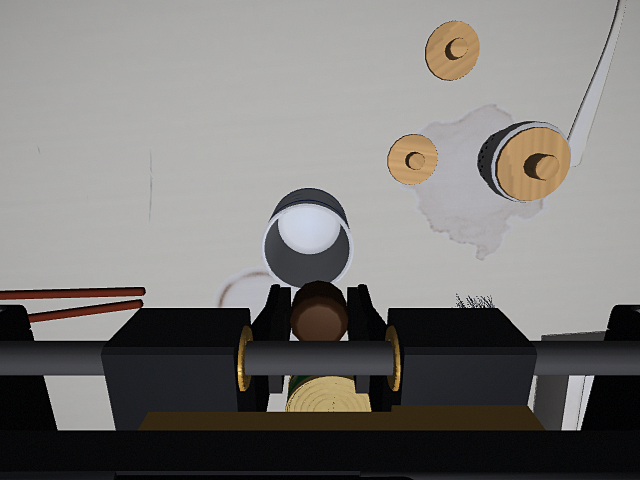

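The rim centre is at about (308,246), columns 262 to 354, which matches the prediction. The set's disc is at (533,164) and its knob top at (546,167).

```bash
python3 -c "
from h import *
for u,v,z in((308,246,.078),(533.5,164,.045),(547,167,.063),(262,247,.078),(354,247,.078)):print(ray('wrist',u,v,z))
f=cv2.imread('pics/w3.png');g=cv2.cvtColor(f,cv2.COLOR_BGR2GRAY)
for v in(235,247,255):print(g[v,255:275].tolist(),g[v,342:362].tolist())
print(g[195:215,308].tolist(),g[275:295,308].tolist())
hsv=cv2.cvtColor(f,cv2.COLOR_BGR2HSV);m=cv2.inRange(hsv,(5,70,120),(25,255,255))
n,l,st,ce=cv2.connectedComponentsWithStats(m)
for i in range(1,n):
  if st[i,4]>500:
    c,_=cv2.findContours((l==i).astype(np.uint8),0,2);print(st[i],cv2.fitEllipse(max(c,key=len)))
"
```

```text
[ 0.492  -0.3845  0.078 ]
[ 0.4524 -0.217   0.045 ]
[ 0.4526 -0.2175  0.063 ]
[ 0.4904 -0.4162  0.078 ]
[ 0.4952 -0.353   0.078 ]
[180, 180, 180, 182, 180, 181, 182, 178, 176, 195, 213, 149, 75, 74, 76, 73, 73, 73, 72, 72] [55, 55, 54, 48, 31, 196, 189, 187, 191, 186, 181, 181, 182, 181, 182, 181, 181, 182, 181, 181]
[181, 180, 180, 182, 179, 180, 179, 195, 210, 146, 69, 71, 72, 71, 70, 69, 69, 67, 67, 65] [56, 57, 55, 58, 56, 53, 41, 106, 184, 183, 193, 191, 179, 180, 180, 181, 180, 180, 180, 181]
[180, 180, 180, 180, 180, 181, 184, 186, 202, 211, 108, 64, 68, 68, 69, 67, 66, 66, 64, 62] [59, 58, 58, 59, 57, 50, 74, 187, 179, 191, 194, 184, 182, 181, 180, 180, 181, 181, 182, 179]
[62, 65, 66, 62, 41, 29, 66, 55, 85, 193, 180, 195, 196, 211, 208, 209, 209, 209, 210, 210] [62, 63, 64, 64, 63, 63, 68, 74, 2, 10, 9, 7, 8, 9, 9, 6, 9, 14, 11, 14]
[ 426   21   54   59 2338] ((452.372314453125, 50.00678253173828), (51.33156967163086, 59.40160369873047), 25.272756576538086)
[ 497  128   74   73 3811] ((533.4200439453125, 163.6576690673828), (65.80525970458984, 78.19905090332031), 45.485652923583984)
[ 388  134   49   51 1857] ((412.1501770019531, 159.13059997558594), (46.54117202758789, 51.02717590332031), 40.87015914916992)
[ 285  376   86   36 2312] ((327.2163391113281, 396.59918212890625), (37.88556671142578, 86.97940826416016), 85.96575164794922)
```

play_rows(
  targets=[
    [[1.5,-7,25],0,0.2],
    [[0,0,30],0,0.2],
    [[0,0,20],0,0.2],
    [[0,0,0],0,0.2],
    [[0,0,0],0,0.2],
  ],
)

```text
time_s: 6.62
tool_pos: [0.4925, -0.386, 0.0892]
eef_rot: [[-0.997, 0.076, 0.001], [0.076, 0.997, -0.001], [-0.002, -0.001, -1.0]]
force: [-0.4, -0.3, -0.2]
finger_gap: 0.0262
grasp_force: 8.0
```

play_rows(
  targets=[
    [[0,0,0],0,0.45],
    [[0,0,0],0,0.45],
    [[0,0,0],0,0.45],
    [[0,0,-20],0,0.45],
    [[0,0,-50],0,0.8],
  ],
)

```text
time_s: 7.25
tool_pos: [0.4899, -0.3852, 0.1561]
eef_rot: [[-0.997, 0.077, -0.006], [0.077, 0.997, 0.003], [0.006, 0.003, -1.0]]
force: [-0.1, 0.7, 0.7]
finger_gap: 0.0434
grasp_force: 0.0
```

```bash
python3 - <<'E'
from h import *
f=cv2.imread("pics/top0.png");
for u,v in((384,282),(372,316)):print(ray("top",u,v,.02))
print(ray("top",350,278,.045),ray("top",348,278,.063))
s=read_state();print(s["time_s"],s["tool_pos"]);f=grab_frame("wrist");cv2.imwrite("pics/w4.png",f)
hsv=cv2.cvtColor(f,cv2.COLOR_BGR2HSV);m=cv2.inRange(hsv,(5,70,120),(25,255,255))
n,l,st,ce=cv2.connectedComponentsWithStats(m)
for i in range(1,n):
  if st[i,4]>500:
    c,_=cv2.findContours((l==i).astype(np.uint8),0,2);e=cv2.fitEllipse(max(c,key=len));print(st[i],e[0],ray("wrist",*e[0],.045),ray("wrist",*e[0],.015))
E
```

```text
[ 0.4421 -0.298   0.02  ]
[ 0.3654 -0.2677  0.02  ]
[ 0.4504 -0.2193  0.045 ] [ 0.4488 -0.2143  0.063 ]
7.25 [ 0.48990869 -0.38520898  0.1561271 ]
[ 437   25   54   60 2387] (463.5437927246094, 54.787086486816406) [ 0.3768 -0.2814  0.045 ] [ 0.3732 -0.2709  0.015 ]
[ 510  134   75   74 3883] (547.0492553710938, 170.14697265625) [ 0.4589 -0.2169  0.045 ] [ 0.4641 -0.1995  0.015 ]
[ 398  140   50   51 1903] (422.3172302246094, 165.31207275390625) [ 0.4486 -0.3084  0.045 ] [ 0.4526 -0.3008  0.015 ]
[ 296  386   88   26 1646] (339.1243896484375, 414.71466064453125) [ 0.6703 -0.3827  0.045 ] [ 0.698  -0.3829  0.015 ]
```

View pics/w4.png

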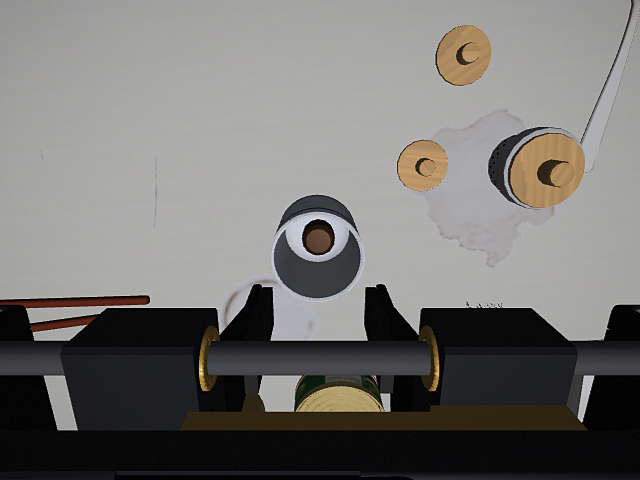

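The tea is down in the cup, seen upright at (318,237), and the set's disc is at (547,170). Turning 30° for clearance from the small cover at (422,165).

play_rows(
  targets=[
    [[0,0,0],-10,0.9],
    [[0,0,0],-10,0.92],
    [[0,0,0],-10,0.92],
    [[0,0,0],0,0.92],
    [[0,0,0],0,0.92],
  ],
)

```text
time_s: 7.92
tool_pos: [0.4916, -0.3861, 0.1581]
eef_rot: [[-0.903, -0.43, 0.0], [-0.43, 0.903, -0.0], [-0.0, -0.0, -1.0]]
force: [0.3, 0.5, -0.1]
finger_gap: 0.0795
grasp_force: 0.0
```

```bash
cat > meas.py <<'E'
import sys
from h import *
zt=float(sys.argv[1]);
s=read_state();f=grab_frame("wrist");cv2.imwrite("pics/m%05d.png"%(s["time_s"]*1000),f)
R=np.array(s["eef_rot"]);p=np.array(s["tool_pos"]);print(s["time_s"],p.round(4),np.degrees(np.arctan2(R[1,1],R[0,1])).round(1),R[:2,2].round(4),np.round(s["force"],1))
hsv=cv2.cvtColor(f,cv2.COLOR_BGR2HSV);m=cv2.inRange(hsv,(5,70,120),(25,255,255))
n,l,st,ce=cv2.connectedComponentsWithStats(m)
for i in range(1,n):
  if st[i,4]>1000:
    c,_=cv2.findContours((l==i).astype(np.uint8),0,2);e=cv2.fitEllipse(max(c,key=len));q=ray("wrist",*e[0],zt);print(st[i],np.round(e[0],1),q,"tool mm",np.round(R.T@(q-p)*1000,1))
E
python3 meas.py .045; python3 - <<'E'
from h import *
f=grab_frame("wrist");cv2.imwrite("pics/rim.png",f);s=read_state();R=np.array(s["eef_rot"]);p=np.array(s["tool_pos"])
g=cv2.GaussianBlur(cv2.cvtColor(f,cv2.COLOR_BGR2GRAY),(3,3),0).astype(float)
# rim by outward radial search: strongest inner dark->bright edge near predicted 27 mm circle
from scipy.optimize import least_squares
from scipy.ndimage import map_coordinates
gm=np.hypot(cv2.Sobel(g,6,1,0),cv2.Sobel(g,6,0,1))
th=np.linspace(0,2*np.pi,180)
best=[]
for x in np.arange(.484,.502,.0005):
  for y in np.arange(-.394,-.376,.0005):
    uv=[proj_ for proj_ in [0]]
    pass
c=camera_info("wrist");K=np.array(c["intrinsics"]);T=np.eye(4);T[:3,:3]=R;T[:3,3]=p;M=np.linalg.inv(T@np.array(c["tool_from_camera"]))
def score(x,y,r):
    P=np.c_[x+r*np.cos(th),y+r*np.sin(th),np.full(180,.078),np.ones(180)]@M.T
    q=P[:,:3]@K.T;q=q[:,:2]/q[:,2:];return map_coordinates(gm,[q[:,1],q[:,0]],order=1).clip(0,150).mean()
for r in(.027,.0275,.0325):
    print(r,max((score(x,y,r),x,y) for x in np.arange(.482,.504,.0005) for y in np.arange(-.396,-.374,.0005)))
E
```

```text
7.925 [ 0.4916 -0.3861  0.1581] 115.4 [ 0.0002 -0.    ] [ 0.3  0.5 -0.1]
[ 494  125   52   52 1881] [519.7 150.6] [ 0.373  -0.2842  0.045 ] tool mm [ 63.3 143.  113.1]
[ 413  198   48   46 1617] [436.4 221. ] [ 0.4428 -0.3111  0.045 ] tool mm [ 11.8  88.7 113.1]
[ 499  251   68   57 2759] [532.5 281. ] [ 0.4522 -0.2175  0.045 ] tool mm [-36.9 169.2 113.1]
[ 196  376   92   54 3927] [241.1 403.4] [ 0.6595 -0.3811  0.045 ] tool mm [-153.8  -67.6  113.1]
0.027 (np.float64(85.91406267334409), np.float64(0.4965), np.float64(-0.388))
0.0275 (np.float64(93.61469145520839), np.float64(0.495), np.float64(-0.3835))
0.0325 (np.float64(79.24260343601094), np.float64(0.491), np.float64(-0.384))
```

play_rows(
  targets=[
    [[-9,42,0],0,0.92],
    [[-9,42,0],0,0.92],
    [[-9,42,0],0,0.92],
    [[-10,43,0],0,0.92],
    [[0,0,0],0,0.92],
  ],
)

```text
time_s: 8.65
tool_pos: [0.4513, -0.2157, 0.1585]
eef_rot: [[-0.901, -0.434, 0.0], [-0.434, 0.901, 0.0], [-0.0, 0.0, -1.0]]
force: [-0.0, -0.5, 1.1]
finger_gap: 0.08
grasp_force: 0.0
```

play_rows(
  targets=[
    [[0,0,20],0,0.92],
    [[0,0,20],0,0.92],
    [[0,0,0],0,0.92],
    [[0,0,0],0,0.92],
  ],
)

```text
time_s: 9.15
tool_pos: [0.4526, -0.2183, 0.1187]
eef_rot: [[-0.902, -0.431, 0.001], [-0.431, 0.902, -0.001], [-0.001, -0.001, -1.0]]
force: [-0.1, -0.5, 0.7]
finger_gap: 0.08
grasp_force: 0.0
```

```bash
python3 meas.py .045; ls -t pics|head -1; cp pics/$(ls -t pics|head -1) pics/w5.png
```

```text
9.15 [ 0.4526 -0.2183  0.1187] 115.6 [ 0.0011 -0.0006] [-0.1 -0.5  0.7]
[ 277   66   61   64 2908] [307.1  97.7] [ 0.369  -0.2653  0.045 ] tool mm [95.8 -6.3 73.6]
[ 195  157   56   56 2323] [222.4 184.1] [ 0.4374 -0.2916  0.045 ] tool mm [ 45.4 -59.5  73.7]
[ 281  216   80   75 4397] [320.1 253.1] [ 0.4522 -0.2169  0.045 ] tool mm [-0.1  1.5 73.7]
[ 180  382   58   48 1920] [208.8 422.7] [ 0.6139 -0.2344  0.045 ] tool mm [-138.5  -84.1   73.9]
m09150.png
```

View pics/w5.png

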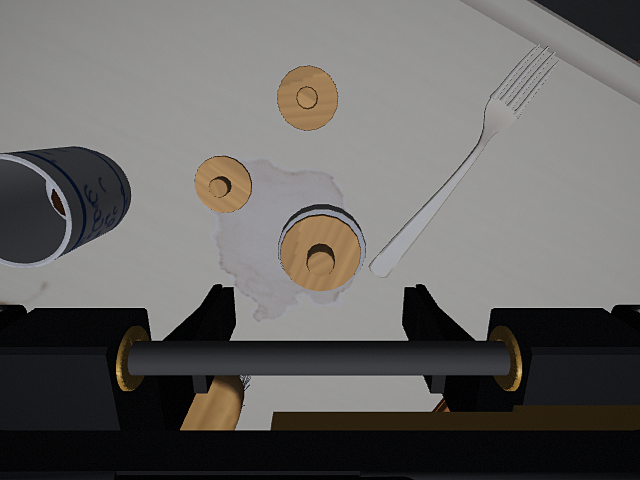

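The disc at (320,253) sits midway between the fingertips at columns 235 and 404. The fork's handle end at (378,270) is lower than the planned tip height. Descending and gripping the collar.

play_rows(
  targets=[
    [[0,0.7,35],0,0.92],
    [[0,0,30],0,0.92],
    [[0,0,23],0,0.92],
    [[0,0,0],0,0.92],
    [[0,0,0],0,0.92],
  ],
)

```text
time_s: 9.82
tool_pos: [0.4528, -0.2173, 0.0313]
eef_rot: [[-0.902, -0.432, 0.002], [-0.432, 0.902, -0.001], [-0.002, -0.002, -1.0]]
force: [-0.7, -0.2, 0.3]
finger_gap: 0.0803
grasp_force: 0.0
```

play_rows(
  targets=[
    [[0,0,0],0,0.75],
    [[0,0,0],0,0.72],
    [[0,0,0],0,0.68],
    [[0,0,0],0,0.6],
    [[0,0,0],0,0.6],
  ],
  squeeze=20,
)

```text
time_s: 10.45
tool_pos: [0.4518, -0.217, 0.0304]
eef_rot: [[-0.902, -0.432, 0.0], [-0.432, 0.902, -0.0], [-0.0, -0.0, -1.0]]
force: [-0.4, 1.1, 3.7]
finger_gap: 0.0591
grasp_force: 20.0
```

play_rows(
  targets=[
    [[0,0,-8],0,0.6],
    [[0,0,-22],0,0.6],
    [[0,0,-35],0,0.6],
    [[0,0,-35],0,0.6],
    [[0,0,-20],0,0.6],
  ],
)

```text
time_s: 11.08
tool_pos: [0.4521, -0.2172, 0.152]
eef_rot: [[-0.902, -0.432, 0.003], [-0.432, 0.902, -0.0], [-0.002, -0.001, -1.0]]
force: [-0.3, 0.1, -2.4]
finger_gap: 0.0597
grasp_force: 20.0
```

play_rows(
  targets=[
    [[3,-14,0],0,0.6],
    [[5,-25,0],0,0.6],
    [[6,-28,0],0,0.6],
    [[6,-28,0],0,0.6],
    [[6,-28,0],0,0.6],
  ],
)

```text
time_s: 11.7
tool_pos: [0.4806, -0.3405, 0.148]
eef_rot: [[-0.902, -0.431, -0.003], [-0.431, 0.902, 0.001], [0.002, 0.002, -1.0]]
force: [0.4, 0.2, -1.2]
finger_gap: 0.0595
grasp_force: 20.0
```

play_rows(
  targets=[
    [[5,-25,0],0,0.6],
    [[4,-15,0],0,0.6],
    [[1,-5,0],0,0.6],
    [[0,0,0],0,0.6],
    [[0,0,0],0,0.6],
  ],
)

```text
time_s: 12.32
tool_pos: [0.4916, -0.3834, 0.1501]
eef_rot: [[-0.902, -0.433, -0.0], [-0.433, 0.902, 0.0], [0.0, 0.0, -1.0]]
force: [-0.2, 0.1, -1.1]
finger_gap: 0.0598
grasp_force: 20.0
```

```bash
cat > rim.py <<'E'
from h import *
from scipy.ndimage import map_coordinates
s=read_state();f=grab_frame("wrist");f2=grab_frame("scene");f3=grab_frame("top");cv2.imwrite("pics/w6.png",f)
for n in("scene","top"):print(n,proj(n,[.4918,-.3845,.078]))
R=np.array(s["eef_rot"]);p=np.array(s["tool_pos"]);print(s["time_s"],p.round(4),R[:,2].round(4),np.round(s["force"],1),s["finger_gap"])
a=f[150:470,160:480];b=f2[110:260,330:500];c=f3[205:305,375:475]
h=480
o=[cv2.resize(i,None,fx=k,fy=k,interpolation=2) for i,k in((a,1.2),(b,2.0),(c,2.0))]
C=np.zeros((510,730,3),np.uint8);C[:o[0].shape[0],:o[0].shape[1]]=o[0];C[:o[1].shape[0],388:388+o[1].shape[1]]=o[1];C[304:304+o[2].shape[0],388:388+o[2].shape[1]]=o[2]
cv2.imwrite("pics/c6.png",C)
E
python3 rim.py
```

```text
scene [419.19566461 186.41916032]
top [425.57099703 256.24583161]
12.325 [ 0.4916 -0.3834  0.1501] [-2.e-04  3.e-04 -1.e+00] [-0.2  0.1 -1.1] 0.05975205784510827
```

View pics/c6.png

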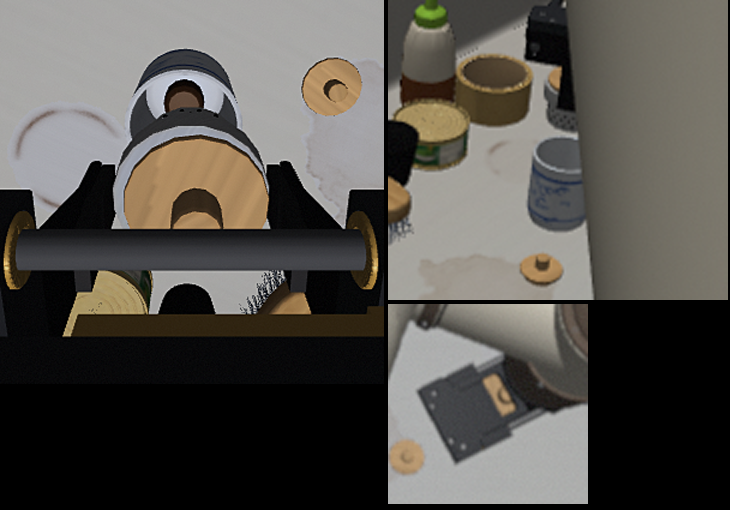

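The set is held level at crop (192,180), with the cup's rim just beyond it and the tea inside at (187,98). I'll pin the cup centre down numerically from the saved wrist pictures.

```bash
cat > fit.py <<'E'
from h import *
from scipy.ndimage import map_coordinates
from scipy.optimize import minimize
c=camera_info("wrist");K=np.array(c["intrinsics"]);C=np.array(c["tool_from_camera"]);print(K[:2,2])
th=np.radians(np.arange(0,360,2))
def setup(fn,p,a,m):
    g=cv2.GaussianBlur(cv2.imread(fn,0),(3,3),0).astype(float);a=np.radians(a);y=[np.cos(a),np.sin(a),0];z=[0,0,-1.];x=np.cross(y,z)
    T=np.eye(4);T[:3,:3]=np.c_[x,y,z];T[:3,3]=p;return g,np.linalg.inv(T@C),m
def samp(S,x,y,r,z):
    g,M,m=S;P=np.c_[x+r*np.cos(th),y+r*np.sin(th),np.full(len(th),z),np.ones(len(th))]@M.T
    q=P[:,:3]@K.T;q=q[:,:2]/q[:,2:];return map_coordinates(g,[q[:,1],q[:,0]],order=1),m(q[:,0],q[:,1])
def score(S,x,y,z=.078):
    rim=np.mean([samp(S,x,y,r,z)[0] for r in(.0285,.0297,.031)],0);i,k=samp(S,x,y,.0255,z);o,_=samp(S,x,y,.034,z)
    return np.clip(rim-i,-80,80)[k].mean()+np.clip(rim-o,-80,80)[k].mean()
I=[setup("pics/rim.png",(.4916,-.3861,.1581),115.5,lambda u,v:v<283),
   setup("pics/w3.png",(.4939,-.3782,.1634),85.67,lambda u,v:v<278),
   setup("pics/w6.png",(.4916,-.3834,.1501),115.6,lambda u,v:v<235)]
for S in I:
    b=max((score(S,x,y),x,y) for x in np.arange(.482,.504,.001) for y in np.arange(-.396,-.374,.001))
    r=minimize(lambda q:-score(S,*q),b[1:],method="Nelder-Mead",options=dict(initial_simplex=[[b[1],b[2]],[b[1]+.001,b[2]],[b[1],b[2]+.001]]));print(np.round(b[0],1),r.x.round(4),-r.fun)
# where the held disc is: wood blob in w6
f=cv2.imread("pics/w6.png");m=cv2.inRange(cv2.cvtColor(f,cv2.COLOR_BGR2HSV),(5,70,120),(25,255,255));m[345:]=0
n,l,st,ce=cv2.connectedComponentsWithStats(m)
for i in range(1,n):
    if st[i,4]>1000:print(st[i],ray("wrist",st[i,0]+st[i,2]/2-.5,250,.1647))
E
python3 fit.py
```

```text
[318.58536268 241.48787621]
56.2 [ 0.4956 -0.3855] 59.049593525579
50.1 [ 0.4952 -0.386 ] 50.79934987642145
92.6 [ 0.4957 -0.386 ] 95.46569225737542
[ 496  124   53   53 1980] [ 0.4264 -0.3216  0.1647]
[ 412  199   50   47 1695] [ 0.4417 -0.3533  0.1647]
[ 264  266  120   75 6262] [ 0.4618 -0.3953  0.1647]fit.py:14: RuntimeWarning: Mean of empty slice.
  return np.clip(rim-i,-80,80)[k].mean()+np.clip(rim-o,-80,80)[k].mean()
  ret = ret.dtype.type(ret / rcount)
```

Three pictures agree on the cup at (0.4956, -0.3858). Correcting for that, then approaching to just above the mouth.

play_rows(
  targets=[
    [[-2.5,-3.2,0],0,0.6],
    [[0,0,18],0,0.6],
    [[0,0,14],0,0.6],
    [[0,0,0],0,0.6],
    [[0,0,0],0,0.6],
  ],
)

```text
time_s: 13.1
tool_pos: [0.4957, -0.3862, 0.1184]
eef_rot: [[-0.902, -0.432, 0.0], [-0.432, 0.902, -0.001], [-0.0, -0.001, -1.0]]
force: [0.8, -0.2, -1.5]
finger_gap: 0.0593
grasp_force: 20.0
```

```bash
cat > fit2.py <<'E'
import warnings;warnings.simplefilter("ignore")
import fit
from fit import *
s=read_state();cv2.imwrite("pics/w7.png",grab_frame("wrist"));p=np.array(s["tool_pos"]);R=np.array(s["eef_rot"]);a=np.degrees(np.arctan2(R[1,1],R[0,1]))
print(s["time_s"],p.round(4),a.round(2),R[:2,2].round(4))
S=setup("pics/w7.png",p,a,lambda u,v:v<240)
from itertools import product
b=max((np.nan_to_num(score(S,x,y),nan=-99),x,y) for x,y in product(np.arange(.488,.502,.0005),np.arange(-.393,-.379,.0005)));print("cup",np.round(b,4))
# collar outer edge, z of collar top, gradient magnitude on the upper image part
g=S[0];gm=np.hypot(cv2.Sobel(g,6,1,0),cv2.Sobel(g,6,0,1)).clip(0,200)
for fz in(.0096,.010):
  G=(gm,S[1],lambda u,v:(v<300))
  sc=[]
  for dx,dy in product(np.arange(-.004,.0041,.0005),repeat=2):
    q=p+R@[dx,dy,0];v,k=samp(G,q[0],q[1],.030,p[2]+fz);sc.append((v[k].mean(),dx,dy,q[0],q[1]))
  print("collar",np.round(sorted(sc)[-3:],4).tolist())
E
python3 fit2.py 2>/dev/null | tail -4
```

```text
13.1 [ 0.4957 -0.3862  0.1184] 115.6 [ 0.0005 -0.0006]
cup [116.4227   0.495   -0.3855]
collar [[179.0759, -0.0015, 0.001, 0.4966, -0.3846], [179.5796, -0.0015, 0.0, 0.4971, -0.3855], [188.1986, -0.0015, 0.0005, 0.4968, -0.3851]]
collar [[177.8431, -0.0015, 0.001, 0.4966, -0.3846], [181.1354, -0.001, 0.0005, 0.4964, -0.3853], [182.9044, -0.0015, 0.0005, 0.4968, -0.3851]]
```

play_rows(
  targets=[
    [[1,0,3],0,0.6],
    [[0,0,4],0,0.6],
    [[0,0,4],0,0.6],
    [[0,0,4],0,0.6],
    [[0,0,0],0,0.6],
  ],
)

```text
time_s: 13.78
tool_pos: [0.4942, -0.3862, 0.1025]
eef_rot: [[-0.902, -0.432, -0.001], [-0.432, 0.902, 0.001], [0.001, 0.001, -1.0]]
force: [0.0, 0.1, -0.7]
finger_gap: 0.0592
grasp_force: 20.0
```

play_rows(
  targets=[
    [[0,0,4],0,0.6],
    [[0,0,4],0,0.6],
    [[0,0,4],0,0.6],
    [[0,0,2],0,0.6],
    [[0,0,0],0,0.6],
  ],
)

```text
time_s: 14.4
tool_pos: [0.4944, -0.3863, 0.0888]
eef_rot: [[-0.902, -0.432, -0.0], [-0.432, 0.902, 0.0], [0.0, 0.0, -1.0]]
force: [-0.3, -0.5, -1.1]
finger_gap: 0.0593
grasp_force: 20.0
```

play_rows(
  targets=[
    [[0,0,1.5],0,0.6],
    [[0,0,0],0,0.6],
    [[0,0,0],0,0.6],
  ],
)

```text
time_s: 14.78
tool_pos: [0.4945, -0.3864, 0.0876]
eef_rot: [[-0.902, -0.432, 0.0], [-0.432, 0.902, -0.0], [-0.0, -0.0, -1.0]]
force: [-0.3, 0.7, -0.7]
finger_gap: 0.0598
grasp_force: 20.0
```

Inserted without any side load. Lowering in small steps until contact.

play_rows(
  targets=[
    [[0,0,1],0,0.6],
    [[0,0,0.7],0,0.6],
    [[0,0,0],0,0.6],
    [[0,0,0],0,0.6],
  ],
)

```text
time_s: 15.28
tool_pos: [0.4945, -0.3863, 0.0858]
eef_rot: [[-0.902, -0.432, -0.0], [-0.432, 0.902, -0.0], [0.0, -0.0, -1.0]]
force: [0.7, -0.5, -1.7]
finger_gap: 0.059
grasp_force: 20.0
```

play_rows(
  targets=[
    [[0,0,1],0,0.6],
    [[0,0,0],0,0.6],
    [[0,0,0],0,0.6],
  ],
)

```text
time_s: 15.65
tool_pos: [0.4944, -0.3863, 0.0848]
eef_rot: [[-0.902, -0.432, -0.0], [-0.432, 0.902, 0.0], [0.0, 0.0, -1.0]]
force: [-0.4, -0.7, -1.7]
finger_gap: 0.0594
grasp_force: 20.0
```

play_rows(
  targets=[
    [[0,0,0.5],0,0.6],
    [[0,0,0],0,0.6],
    [[0,0,0],0,0.6],
  ],
)

```text
time_s: 16.02
tool_pos: [0.4945, -0.3864, 0.0843]
eef_rot: [[-0.902, -0.432, -0.0], [-0.432, 0.902, -0.0], [0.0, -0.0, -1.0]]
force: [0.1, -0.3, -1.7]
finger_gap: 0.0595
grasp_force: 20.0
```

play_rows(
  targets=[
    [[0,0,0.6],0,0.6],
    [[0,0,0],0,0.6],
    [[0,0,0],0,0.6],
  ],
)

```text
time_s: 16.4
tool_pos: [0.4945, -0.3864, 0.0841]
eef_rot: [[-0.902, -0.432, 0.0], [-0.432, 0.902, -0.0], [-0.0, -0.0, -1.0]]
force: [-1.1, -0.2, 1.5]
finger_gap: 0.0594
grasp_force: 20.0
```

play_rows(
  targets=[
    [[0,0,0.6],0,0.6],
    [[0,0,0],0,0.6],
    [[0,0,0],0,0.6],
  ],
)

```text
time_s: 16.77
tool_pos: [0.4946, -0.3864, 0.0839]
eef_rot: [[-0.902, -0.432, 0.0], [-0.432, 0.902, -0.0], [-0.0, -0.001, -1.0]]
force: [-0.8, 1.7, 5.5]
finger_gap: 0.0591
grasp_force: 20.0
```

Contact came at z 0.084, exactly the seated height, with about 5.5 N pushing up. Letting go and rising clear.

play_rows(
  targets=[
    [[0,0,-0.5],0,0.72],
    [[0,0,0],0,0.75],
    [[0,0,0],0,0.8],
    [[0,0,0],0,0.85],
    [[0,0,0],0,0.85],
  ],
)

```text
time_s: 17.4
tool_pos: [0.4945, -0.3864, 0.0835]
eef_rot: [[-0.902, -0.432, -0.0], [-0.432, 0.902, 0.0], [0.0, 0.0, -1.0]]
force: [0.4, 0.2, 0.4]
finger_gap: 0.0732
grasp_force: 0.0
```

play_rows(
  targets=[
    [[0,0,-15],0,0.85],
    [[0,0,-35],0,0.7],
    [[0,0,-30],0,0.5],
    [[0,0,0],0,0.5],
    [[0,0,0],0,0.5],
  ],
)

```text
time_s: 18.02
tool_pos: [0.4942, -0.3861, 0.1638]
eef_rot: [[-0.902, -0.432, 0.0], [-0.432, 0.902, 0.0], [-0.0, 0.0, -1.0]]
force: [-0.1, 0.9, -0.3]
finger_gap: 0.0461
grasp_force: 0.0
```

```bash
python3 meas.py .099; cat > k.py <<'E'
from h import *
import glob
f=cv2.imread(sorted(glob.glob("pics/m*.png"))[-1]);cv2.imwrite("pics/c8.png",cv2.resize(f[120:420,160:520],None,fx=2,fy=2,interpolation=2))
E
python3 k.py
```

```text
18.025 [ 0.4942 -0.3861  0.1638] 115.6 [0.0002 0.0004] [-0.1  0.9 -0.3]
[ 493  122   51   51 1823] [518.  147.4] [ 0.3819 -0.3105  0.099 ] tool mm [ 68.7 116.6  64.8]
[ 413  195   47   45 1581] [435.8 216.8] [ 0.4382 -0.3323  0.099 ] tool mm [27.3 72.7 64.8]
[ 280  219   83   78 4723] [321. 258.] [ 0.4928 -0.3842  0.099 ] tool mm [ 0.5  2.3 64.8]
[ 238  375   51   37 1293] [260.3 416. ] [ 0.6228 -0.371   0.099 ] tool mm [-122.5  -41.9   64.8]
```

View pics/c8.png

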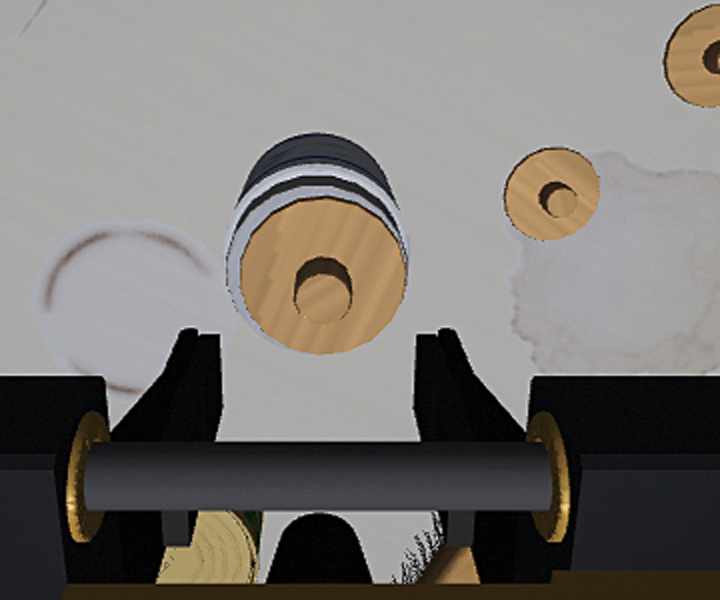

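The set is seated squarely on the cup, with the rim's ring even around the collar. The knob at crop (322,298) is about 1 mm to +y of the fingers' middle (column 318).

play_rows(
  targets=[
    [[0.4,1.2,20],0,0.5],
    [[0,0,25],0,0.5],
    [[0,0,14],0,0.5],
    [[0,0,2],0,0.5],
    [[0,0,0],0,0.5],
  ],
)

```text
time_s: 18.7
tool_pos: [0.494, -0.3857, 0.103]
eef_rot: [[-0.902, -0.432, 0.0], [-0.432, 0.902, -0.001], [-0.0, -0.001, -1.0]]
force: [-0.6, 0.6, 0.5]
finger_gap: 0.0436
grasp_force: 0.0
```

play_rows(
  targets=[
    [[0,0,0],0,0.35],
    [[0,0,0],0,0.28],
    [[0,0,0],0,0.24],
    [[0,0,0],0,0.2],
    [[0,0,0],0,0.15],
  ],
  squeeze=8,
)

```text
time_s: 19.32
tool_pos: [0.4935, -0.3854, 0.1027]
eef_rot: [[-0.902, -0.432, -0.0], [-0.432, 0.902, 0.0], [0.0, 0.0, -1.0]]
force: [-0.3, 0.2, 0.7]
finger_gap: 0.0173
grasp_force: 8.0
```

play_rows(
  targets=[
    [[0,0,-2],0,0.15],
    [[0,0,-4],0,0.15],
    [[0,0,-6],0,0.15],
    [[0,0,-8],0,0.15],
    [[0,0,-10],0,0.15],
  ],
)

```text
time_s: 19.95
tool_pos: [0.4936, -0.3854, 0.1334]
eef_rot: [[-0.902, -0.432, 0.0], [-0.432, 0.902, -0.0], [-0.0, -0.0, -1.0]]
force: [0.1, -0.6, 0.4]
finger_gap: 0.0173
grasp_force: 8.0
```

play_rows(
  targets=[
    [[0,0,-20],0,0.15],
    [[0,0,-20],0,0.15],
    [[0,0,0],0,0.15],
  ],
)

```text
time_s: 20.32
tool_pos: [0.4947, -0.386, 0.1751]
eef_rot: [[-0.902, -0.432, 0.004], [-0.432, 0.902, -0.002], [-0.003, -0.004, -1.0]]
force: [-0.9, -0.6, -0.8]
finger_gap: 0.0176
grasp_force: 8.0
```

play_rows(
  targets=[
    [[-6,12,0],0,0.15],
    [[-12,25,0],0,0.15],
    [[-16,34,0],0,0.15],
    [[-16,34,0],0,0.15],
    [[-16,34,0],0,0.15],
  ],
)

```text
time_s: 20.95
tool_pos: [0.4921, -0.2295, 0.1715]
eef_rot: [[-0.902, -0.432, -0.002], [-0.432, 0.902, 0.001], [0.002, 0.002, -1.0]]
force: [0.5, 0.7, -0.3]
finger_gap: 0.0176
grasp_force: 8.0
```

play_rows(
  targets=[
    [[-12,25,0],0,0.15],
    [[-8,16,0],0,0.15],
    [[0,0,0],0,0.15],
    [[0,0,0],0,0.15],
    [[0,0,0],0,0.15],
  ],
)

```text
time_s: 21.58
tool_pos: [0.4933, -0.1866, 0.1724]
eef_rot: [[-0.902, -0.431, -0.0], [-0.431, 0.902, -0.0], [0.0, 0.0, -1.0]]
force: [0.7, -0.3, -0.5]
finger_gap: 0.0175
grasp_force: 8.0
```

```bash
python3 - <<'E'
from h import *
s=read_state();print(s["time_s"],s["tool_pos"],s["finger_gap"],s["grasp_force"])
f=grab_frame("top");g=grab_frame("wrist");h=grab_frame("scene")
C=np.zeros((560,800,3),np.uint8);C[:320,:400]=cv2.resize(f[200:328,330:490],(400,320),interpolation=2)
C[:300,400:]=cv2.resize(g,(400,300),interpolation=cv2.INTER_AREA);C[320:560,:320]=cv2.resize(h[130:310,330:570],(320,240),interpolation=2)
cv2.imwrite("pics/c9.png",C)
# strainer/cup check: gray edges vs expected positions in top
for z in(.078,.094):print(proj("top",[.495,-.3855,z]))
e=f[235:285,400:450].astype(int).mean(2);print(e[::5,::4].round().astype(int))
hsv=cv2.cvtColor(g,cv2.COLOR_BGR2HSV);m=cv2.inRange(hsv,(5,70,120),(25,255,255))
n,l,st,ce=cv2.connectedComponentsWithStats(m);print(st[st[:,4]>800])
E
```

```text
21.575 [ 0.49329695 -0.18660618  0.1724071 ] 0.017522654130869765 7.9995837807655334
[425.94736542 254.7890289 ]
[427.4319468 253.6935782]
[[174 173 177 173 173 174 173 178 175 175 175 174 174]
 [173 176 174 174 175 175 173 169 173 158 153 154 168]
 [174 177 175 174 171 165  95  69 100 168 176 175 176]
 [175 174 177 119 160 153 160 156 133  64 168 177 172]
 [173 176 148 133 167 156 157 156 155  73 164 174 174]
 [174 176  99  84 118 136 159 147 152  79 162 177 173]
 [175 175 161  64 142 113 164 157 163 151 175 171 175]
 [176 175 175 148  68  74 129 144 170 174 174 176 175]
 [173 175 174 174 173 172 176 177 173 173 173 175 173]
 [176 176 176 174 175 172 174 175 176 175 175 175 176]]
[[     0      0    640    480 289432]
 [   268      3     53     59   2351]
 [   196     86     49     53   1950]
 [   435    250    124     91   3888]
 [   265    252    109     65   3444]
 [     0    269     81     72   3805]
 [   300    305     38     36   1197]]
```

The viewing budget is used up, so I rely on the numbers. The cover is in the grip (gap 17.5 mm, 8 N, level), the strainer is still in the cup in the top view, and the sideways distance is about 199 mm.

```bash
python3 -c "
from workcell import *
print(sign_off())"
```

```text
the job is handed in; nothing more can be done
None
```

The job is handed in: the round tea is in the patterned cup, the strainer is seated on the rim, and the cover is held level by its knob above rim height, about 20 cm to the side; after the lift, I checked the strainer only by numbers, not by viewing a picture.

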